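# Click the detachable handle onto the pan

### The job

Pick up the slimmer of the two detachable handles and slide its open end onto the stub of the pan, all the way home, until the spring button pops up through the hole in the handle and locks it. Push gently, do not ram it, then let go of the handle, and leave the other handle and the other things where they are.

Things in the scene. Friction and masses are not known exactly. Their poses are not given: they have to be found in the camera images.
- handle: Slim detachable pan handle (all sizes in mm): 170 long, 25 wide, 21 high, about 0.16 kg, lying flat, hole upward. Origin: middle of its length and width, on its underside; x along it towards its open end, z up. The front 64 is a steel tube, the rest a solid black grip.
- handle_mouth (a point): Centre of the handle's open end (85 ahead of its origin, 10.5 above its underside; same axes). The tube's walls are 3.5 thick, inside 18 wide and 14 high. The hole for the button, 15.8 long and 11 wide, goes through the top wall 28.8 to 44.6 behind the mouth.
- wide_handle: The wrong handle, for another pan: 205 long, 36 wide, 30 high, no hole. Origin: middle of its length and width, on its underside; x along it towards its open end. Loose; leave it. The two handles may lie in each other's place.
- pan: Steel pan, 160 across, 78 high, standing fast on the table. Origin: centre of its underside, z up. A level stub stands out along its own -x. With the handle home, the handle's x points along the pan's x and the handle's origin lies at pan x = -186 to -214 mm and 37.5 mm above the table; let go, it hangs by up to 0.05 rad.
- stub_line (a point): Fixed point on the stub's axis, 115 from the pan's axis, 48 above the table, axes as the pan's. The stub is a bar 16 wide, 12 high (1 of play all round in the tube), reaching 58 out from a collar 28 wide, 25 high; its last 12 taper to 8 wide, 4 high. The collar's face stops the handle's mouth; collar and stub are set up to 14 mm nearer to or farther from the pan than this point, not measured: feel for it.
- button (a joint): Spring button in the stub's top, 7 wide: 0 = fully out (5.7 proud), 0.0057 = flush (m). Its slope begins 43 from the collar's face and faces the stub's tip; its upright side is 30 from the collar. The handle's top wall presses it down against about 4 to 8 N along the stub; it pops through the hole about 1 before the mouth meets the collar, then the handle cannot come off.
- tin: Loose food tin, 75 across, 58 high, bystander; origin centre of its underside.
- spice_jar: Loose spice jar, 41 across, 105 high, bystander; origin centre of its underside.

How it is judged (in metres and radians):
At the end, for the whole second after the job is handed in: The handle sits on the stub, within 10 mm sideways and 0.14 rad of its line, its mouth at the collar, with the button out (within 1.8 mm of fully out) through its hole; released and at rest (value of joint button below 0.0018 m and x of handle in the frame of pan between -0.22 and -0.18 m and y of handle in the frame of pan between -0.01 and 0.01 m and height (world z) of handle between 0.026 and 0.046 m and angle between the x axis of handle and the x axis of pan, either way round below 0.14 rad and angle between handle's own z axis and vertical below 0.14 rad and linear speed of handle below 0.02 m/s); the robot touches nothing.
It fails at once if the handle is rammed: pressed on the pan with more than 30 N (contact force between handle and pan above 30 N).
It fails at once if the gripper or arm presses on the pan with more than 25 N (contact force between the arm and pan above 25 N).
It fails at once if the other handle is moved by more than 40 mm (distance of wide_handle from where it was at the start of the episode above 0.04 m).
It fails at once if the tin or the loose spice jar is moved by more than 40 mm (distance of any of tin, spice_jar from where it was at the start of the episode above 0.04 m).
It also fails if it takes over 48 s, if anything falls off the work surface, if the arm or the gripper's body presses on something with over 40 N, if the wrist force passes 120 N, or if a joint passes its speed limit or range.

### The arm

A 6-joint arm with a two-finger parallel gripper is mounted at the origin on the work surface; the furniture and walls round the work are solid. World frame = base frame: x ahead of the robot, y to its left, z up, the work surface at z = 0. Lengths are in mm, angles in rad, forces in N, time in s.
With the tool pointing down it reaches from about 275 to 750 mm from the base axis. Payload 10.2 kg.
Tool frame: the origin (TCP) lies midway between the tips of the shut fingers; the grasp point (between the pads) lies 19 mm behind it (ctrl.pinch_z is the distance from the TCP to the grasp point, in mm); x points along the fingers, z is the direction in which the jaws open and shut, and the axes are right-handed (so a half turn about x gives the same grasp; the last joint's range is limited). The gripper opens to 85 mm and grips with 20 to 120 N. Pads are 22 mm wide; open, the fingers measure 114 mm over their backs; the gripper's body (76 mm by 85 mm) begins 54 mm behind the grasp point. The pads swing forward as they close: fully open they stand 13 mm farther back than shut.
Start: joints at [1.041, 0.313, 1.498, -0, 1.331, -0.223], TCP at [158.568, 500.487, 206.494] pointing down, gripper open.
Joint ranges: [-2.94, 2.94], [-0.97, 2.17], [0.19, 2.56], [-1.23, 4.37], [0.02, 3.11], [-2.88, 2.88]. Speed limits (rad/s): [2.39, 2.39, 3.01, 3.14, 3.14, 3.14].

### API

Orientations are given as a unit quaternion [w, x, y, z].
In Python, from rig import ctrl, capture, workorder, nets gives the robot as it stands. The module is installed in compiled form; this text tells all that it offers.
- The arm moves only by the tool send_rows, never from a script. Its argument "rows" is text: rows parted by semicolons, each of 5 numbers parted by spaces: the opening, from 0 (shut) to 1 (fully open), then the shift along the tool's x, y, z in cm, then the turn about the tool's x in units of 5 degrees (1.0 is 5 degrees). In form: grip x y z yaw; .... A call has 1 to 12 rows; each row is the pose to reach, as a shift and turn from the pose commanded when the call began, along the tool's axes at that moment; what a row does not reach only later rows make up. A row lasts 1/10 s, in which the tool goes at most 50 mm and 8.59 degrees, less where a joint would pass 70% of its speed; a pose out of reach is approached as far as the arm can. A call with a gripper value outside its range is refused whole. The fingers move at their own pace and stop on an object; "grip_force" is the grip in N (left out, the last holds). Time passes only in rows, so rows that repeat a pose let the fingers close. It gives the time, the measured TCP pose, the force and the opening at its end, in the units of the state.
- ctrl.sense(): the state, without advancing time (a new reading comes with each control period).
- capture(name): name is "scene" or "side" or "wrist"; returns a dict with "pixels" (400x640x3 uint8, red, green, blue), "intrinsics" (3x3 intrinsics, pixels), "dist" ([k1, k2, p1, p2, k3] as OpenCV has them; the pictures are not rectified), "view" (4x4, takes a point from world to camera coordinates); the wrist camera has in their place "mount" (4x4, takes a point from camera to tool coordinates, whose origin is the TCP and whose axes are the tool frame's). Camera axes: x right, y down, z forward; pixel columns grow to the right and rows downward; lengths in mm; the calibration is good to about 2 mm. A picture is of the moment at which its call begins: read the wrist's pose just before it. There is no depth.
- workorder.finish_job(): hands the job in, once; it reports no verdict.
Trained networks look in a picture, given as the dict that the camera call returned (one of the last four; its "shot" number tells which), for a name from the list of things; names that differ only in an ending like _2 or _b are one class to them, and where a whole thing is asked for, a point or a joint stands for the part that bears it (a point fixed in the world has none). Each returns a list of dicts, best first, with "confidence" (0 to 1); they miss things now and then, are a little off and sometimes report something else, mostly with a low value. They report only what shows in the picture. A call takes as long as a camera call.
- nets.boxes_of(picture, target): "location" ([x, y, z] in mm, in world coordinates, good to about 4 mm: the middle of the surface that is visible of it).
- nets.spot_point(picture, target): "location" ([x, y, z] in mm, in world coordinates, good to about 4 mm: a listed point, or the origin of a listed thing).
The state is a dict: "time_s": time; "joints": joint angles; "dq": joint speeds; "tau": joint torques, N m; "eef_pos": TCP position; "ee_rot": TCP orientation; "force": force on the tool from outside, world axes, zero at the start; "wrist_torque": the same for the moment, N m; "grip_width": opening from 0.0 (shut) to 1.0 (fully open).
Only numpy, scipy, OpenCV 4.12 (cv2) and the standard library are available. Lean on these libraries where they do the work, as an engineer would, in place of code of your own. Each camera call takes 0.05 s, during which the arm holds its last target.

## Working session

There is one attempt and no reset: what is moved stays moved. The work goes in short steps, Python scripts to look and compute and a tool call to move; the robot and the scene stay as the last step left them, time stands still between calls to the robot, and variables do not carry over. Pictures are saved under pics/ and viewed, and the job is handed in when it is done.

Besides the shell and the picture viewer there is one more tool, called after "Request:" as name(argument=value, ...), one argument or row to a line, values as JSON. send_rows: Moves the arm, as the interface text tells. Its arguments: {"type":"object","properties":{"rows":{"type":"string"},"grip_force":{"type":"number"}},"required":["rows"]}

```bash
mkdir -p pics
cat > h.py <<'E'
import numpy as np, cv2
from rig import ctrl, capture, workorder, nets
def save(p,n): cv2.imwrite('pics/'+n+'.png', cv2.cvtColor(p['pixels'],cv2.COLOR_RGB2BGR))
E
python3 - <<'E'
from h import *
s=ctrl.sense(); print({k:np.round(v,3) for k,v in s.items()})
for c in ['scene','side']:
    p=capture(c); save(p,c+'0')
    print(c, np.round(p['view'],3).tolist())
    for t in ['handle','handle_mouth','wide_handle','pan','stub_line','tin','spice_jar']:
        print(t,[(np.round(d['location']).tolist(),round(d['confidence'],2)) for d in nets.spot_point(p,t)][:3], [(np.round(d['location']).tolist(),round(d['confidence'],2)) for d in nets.boxes_of(p,t)][:3] if t!='stub_line' else '')
print(ctrl.sense()['time_s'], ctrl.pinch_z)
E
```

```text
{'time_s': np.float64(0.0), 'joints': array([ 1.041,  0.313,  1.498, -0.   ,  1.331, -0.223]), 'dq': array([-0.002,  0.   ,  0.   , -0.002, -0.002, -0.001]), 'tau': array([ 1.0000e-03, -4.1226e+01, -2.5975e+01, -0.0000e+00,  4.0000e-03,
       -0.0000e+00]), 'eef_pos': array([158.408, 500.235, 205.943]), 'ee_rot': array([ 0.57 , -0.418,  0.571,  0.418]), 'force': array([ 0.429,  0.073, -0.024]), 'wrist_torque': array([ 0.014, -0.026, -0.016]), 'grip_width': np.float64(1.001)}
scene [[-0.388, 0.922, -0.003, 163.685], [0.779, 0.327, -0.535, -319.944], [-0.492, -0.21, -0.845, 1583.399], [0.0, 0.0, 0.0, 1.0]]
handle [([392.0, -221.0, -2.0], 0.78)] [([400.0, -213.0, 21.0], 0.55)]
handle_mouth [([417.0, -141.0, 14.0], 0.78)] [([400.0, -210.0, 20.0], 0.94)]
wide_handle [([514.0, -219.0, -0.0], 0.8), ([391.0, -221.0, -1.0], 0.6)] [([522.0, -212.0, 26.0], 0.78)]
pan [([444.0, 258.0, -1.0], 0.96), ([414.0, -137.0, 12.0], 0.3)] [([431.0, 251.0, 23.0], 0.89)]
stub_line [([474.0, 146.0, 46.0], 0.68)] 
tin [([382.0, 437.0, -1.0], 0.97), ([475.0, 147.0, 46.0], 0.56), ([391.0, -223.0, 4.0], 0.18)] [([396.0, 433.0, 57.0], 0.98), ([400.0, -212.0, 22.0], 0.71)]
spice_jar [([500.0, -453.0, -3.0], 0.92)] [([431.0, 251.0, 22.0], 0.69)]
side [[-0.997, 0.076, 0.001, 427.917], [0.054, 0.711, -0.701, 46.131], [-0.054, -0.699, -0.713, 1641.879], [0.0, 0.0, 0.0, 1.0]]
handle [([393.0, -219.0, 1.0], 0.77)] [([395.0, -201.0, 21.0], 0.56)]
handle_mouth [] [([393.0, -202.0, 20.0], 0.6)]
wide_handle [([515.0, -216.0, -1.0], 0.85)] [([514.0, -190.0, 30.0], 0.79)]
pan [([439.0, 255.0, -0.0], 0.73)] [([440.0, 232.0, 27.0], 0.66)]
stub_line [([472.0, 149.0, 49.0], 0.8), ([384.0, 440.0, -0.0], 0.39)] 
tin [([382.0, 438.0, -2.0], 0.64)] [([386.0, 453.0, 56.0], 0.65)]
spice_jar [([501.0, -452.0, 0.0], 0.8)] [([503.0, -436.0, 68.0], 0.71), ([396.0, -199.0, 18.0], 0.6)]
1.4 18.700000000000003
```

View pics/scene0.png

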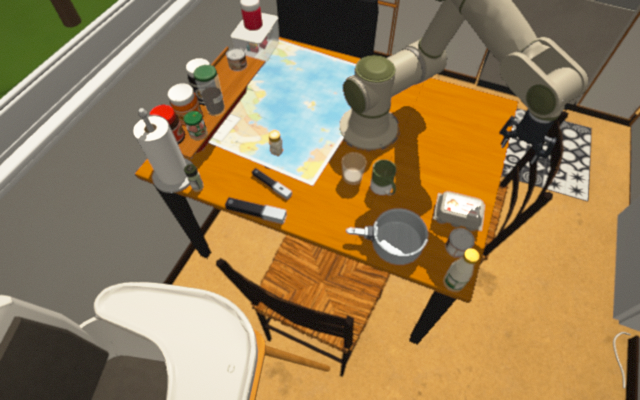

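View pics/side0.png

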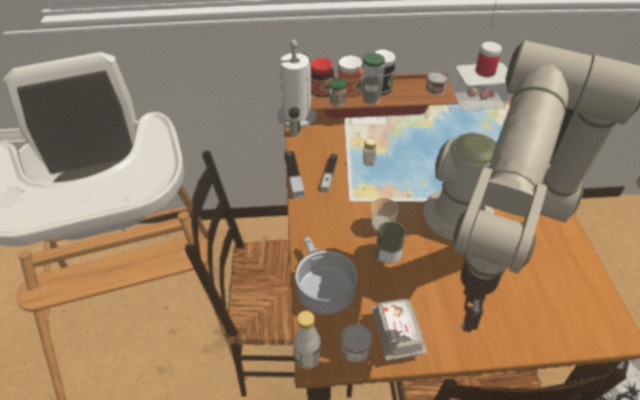

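```bash
cat >> h.py <<'E'
from scipy.spatial.transform import Rotation as R
def rot(s): q=s['ee_rot']; return R.from_quat([q[1],q[2],q[3],q[0]]).as_matrix()
def plan(target, handle_heading=None, s=None, base=None):
    """prints shift in tool axes (cm), yaw (units of 5deg) so tool y is parallel to handle_heading (rad, mod pi)"""
    s=s or ctrl.sense(); M=rot(s); p=np.array(s['eef_pos']) if base is None else np.array(base)
    sh=M.T@(np.array(target)-p)/10
    print('now',np.round(p,1),'M',np.round(M,3).tolist(),'shift cm',np.round(sh,2))
    if handle_heading is not None:
        z=M[:,1]; h=np.arctan2(z[1],z[0]); 
        for k in (0,1):
            d=(handle_heading+k*np.pi-h+np.pi)%(2*np.pi)-np.pi
            # turn about tool x (down): positive turn lowers world heading
            print('yaw units',round(d*np.sign(M[2,0])*180/np.pi/5,2))
E
python3 - <<'E'
from h import *
plan([385,-205,210],np.arctan2(80,25))
print(capture('wrist')['mount'].round(3).tolist())
E
```

```text
now [158.6 500.5 206.5] M [[0.0, -0.953, 0.302], [0.0, 0.302, 0.953], [-1.0, 0.0, 0.0]] shift cm [ -0.35 -42.89 -60.42]
yaw units 17.95
yaw units -18.05
[[0.001, -0.296, 0.955, -167.385], [-0.001, -0.955, -0.296, 75.955], [1.0, -0.0, -0.001, 0.591], [0.0, 0.0, 0.0, 1.0]]
```

Request:
send_rows(
  rows="1 0 -42.9 -60.4 18;1 0 -42.9 -60.4 18;1 0 -42.9 -60.4 18;1 0 -42.9 -60.4 18;1 0 -42.9 -60.4 18;1 0 -42.9 -60.4 18;1 0 -42.9 -60.4 18;1 0 -42.9 -60.4 18;1 0 -42.9 -60.4 18;1 0 -42.9 -60.4 18;1 0 -42.9 -60.4 18;1 0 -42.9 -60.4 18",
)

```text
time_s: 2.65
eef_pos: [341.9, -72.2, 206.8]
ee_rot: [0.699, 0.109, 0.698, -0.109]
force: [1.3, 0.3, -0.6]
grip_width: 1.004
```

Run:
```python
from h import *
plan([385,-205,210],np.arctan2(80,25)); print(ctrl.sense()['joints'])
```

```text
now [341.9 -72.2 206.8] M [[0.001, 0.305, 0.952], [-0.001, 0.952, -0.305], [-1.0, -0.0, 0.001]] shift cm [ -0.31 -11.33   8.15]
yaw units -0.08
yaw units 35.92
[-5.47594172e-01 -9.22348130e-02  1.95403375e+00  1.81013119e-04
  1.27853113e+00 -2.37699397e-01]
```

Request:
send_rows(
  rows="1 0 -11.3 8.2 0;1 0 -11.3 8.2 0;1 0 -11.3 8.2 0;1 0 -11.3 8.2 0;1 0 -11.3 8.2 0",
)

```text
time_s: 3.15
eef_pos: [385.6, -202.4, 206.1]
ee_rot: [0.698, 0.109, 0.699, -0.108]
force: [0.1, 0.6, -0.0]
grip_width: 1.0
```

```bash
cat >> h.py <<'E'
def wpix(s,mount,K,D,uv,z):
    M=rot(s); T=np.eye(4); T[:3,:3]=M; T[:3,3]=s['eef_pos']
    W=T@np.array(mount)
    n=cv2.undistortPoints(np.array(uv,float).reshape(-1,1,2),np.array(K,float),np.array(D,float)).reshape(-1,2)
    r=np.c_[n,np.ones(len(n))]@W[:3,:3].T; o=W[:3,3]
    return o+r*((z-o[2])/r[:,2])[:,None]
E
python3 - <<'E'
from h import *
import pickle
s=ctrl.sense(); p=capture('wrist'); save(p,'w1'); pickle.dump((s,{k:p[k] for k in('mount','intrinsics','dist')}),open('w1.pkl','wb'))
print(s['time_s'],s['eef_pos'],s['dq'])
for t in ['handle','handle_mouth','wide_handle']:
    for f in (nets.spot_point,nets.boxes_of):print(t,[(np.round(d['location'],1).tolist(),round(d['confidence'],2)) for d in f(p,t)][:3])
E
```

```text
3.15 [ 385.61278395 -202.41470654  206.14287638] [ 0.03163776 -0.03206626  0.02336474  0.00048135  0.00024147  0.00437083]
handle [([390.5, -219.7, 2.6], 0.91)]
handle [([393.2, -208.8, 22.6], 0.83)]
handle_mouth [([410.8, -139.2, 17.3], 0.72)]
handle_mouth [([389.4, -208.8, 22.3], 0.85)]
wide_handle []
wide_handle [([507.3, -201.0, 33.6], 0.85)]
```

View pics/w1.png

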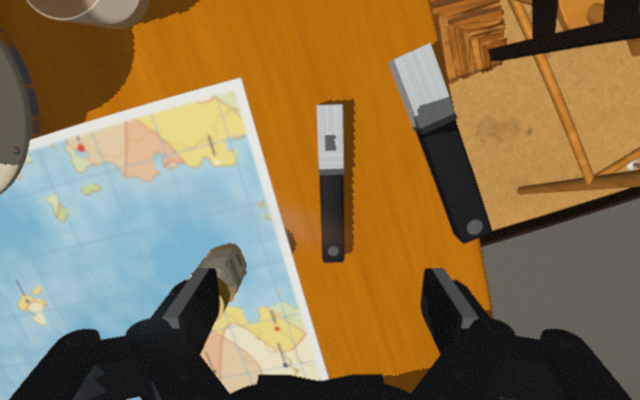

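Run:
```python
from h import *
import pickle
s,p=pickle.load(open('w1.pkl','rb'))
im=cv2.imread('pics/w1.png'); c=im[90:275,290:375]; cv2.imwrite('pics/w1c.png',cv2.resize(c,None,fx=3,fy=3,interpolation=cv2.INTER_CUBIC))
f=lambda uv,z:print(np.round(wpix(s,p['mount'],p['intrinsics'],p['dist'],uv,z),1).tolist())
f([(318,105),(344,105),(322,262),(344,262),(326,151.5),(336,151.5),(326,135),(336,135),(317,172),(344,172)],21)
f([(232,250)],50); f([(215,310)],0)
from rig import capture
q=capture('scene')
cv2.imwrite('pics/sc.png',cv2.resize(cv2.cvtColor(q['pixels'],4)[100:260,200:330],None,fx=4,fy=4,interpolation=cv2.INTER_CUBIC))
```

```text
[[404.5, -135.7, 21.0], [428.5, -143.3, 21.0], [357.6, -296.4, 21.0], [380.8, -303.9, 21.0], [398.3, -181.2, 21.0], [407.9, -184.3, 21.0], [403.2, -165.6, 21.0], [412.7, -168.6, 21.0], [383.3, -198.4, 21.0], [409.6, -206.8, 21.0]]
[[279.3, -242.7, 50.0]]
[[207.7, -329.5, 0.0]]
```

View pics/w1c.png

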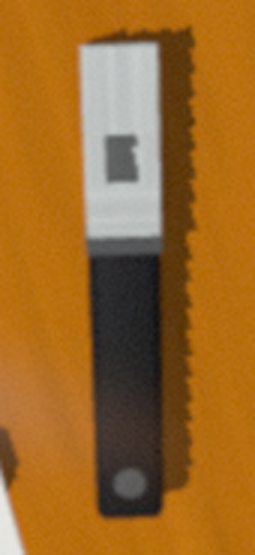

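View pics/sc.png

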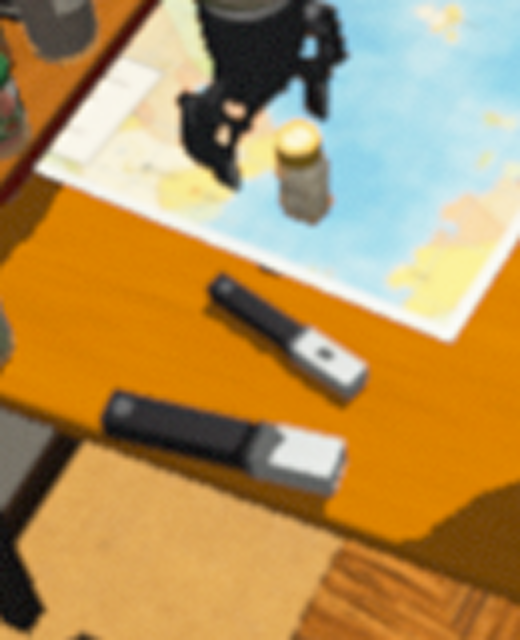

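Run:
```python
from h import *
plan([393,-216,4],np.radians(73.2))
```

```text
now [ 385.9 -201.9  206.7] M [[0.0, 0.301, 0.954], [-0.0, 0.954, -0.301], [-1.0, -0.0, 0.0]] shift cm [20.27 -1.13  1.1 ]
yaw units -0.15
yaw units 35.85
```

Request:
send_rows(
  rows="1 4 -1.1 1.1 -0.15;1 8 -1.1 1.1 -0.15;1 12 -1.1 1.1 -0.15;1 15 -1.1 1.1 -0.15;0.7 17 -1.1 1.1 -0.15;0.6 18.5 -1.1 1.1 -0.15;0.6 19.5 -1.1 1.1 -0.15;0.6 20.2 -1.1 1.1 -0.15;0.6 20.2 -1.1 1.1 -0.15;0.6 20.2 -1.1 1.1 -0.15",
)

```text
time_s: 4.55
eef_pos: [393.3, -216.4, 5.0]
ee_rot: [0.7, 0.103, 0.699, -0.104]
force: [-0.4, -0.6, 0.3]
grip_width: 0.602
```

Run:
```python
from h import *
s=ctrl.sense();p=capture('wrist'); save(p,'w2'); print(s['eef_pos'])
q=capture('side');cv2.imwrite('pics/s2.png',cv2.resize(cv2.cvtColor(q['pixels'],4)[60:260,230:430],None,fx=3,fy=3,interpolation=cv2.INTER_CUBIC))
```

```text
[ 393.30206509 -216.3787182     4.9927541 ]
```

View pics/w2.png

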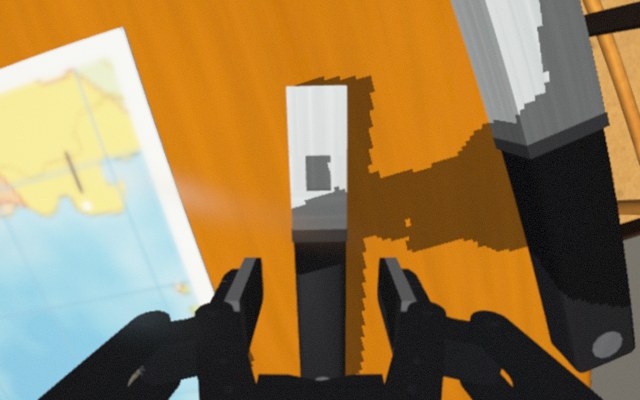

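View pics/s2.png

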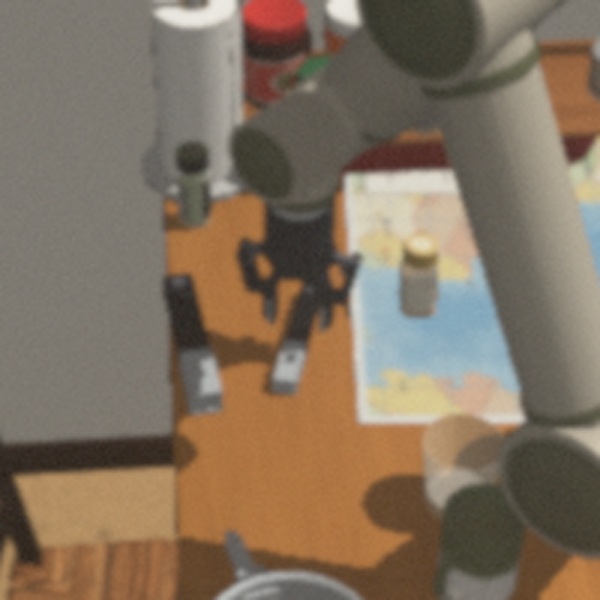

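Run:
```python
from h import *
import pickle
s,p=pickle.load(open('w1.pkl','rb'))
s=ctrl.sense()
a=wpix(s,p['mount'],p['intrinsics'],p['dist'],[(286,87),(347,87),(292.5,230),(347,230),(307,156),(331,156),(305,191),(330,191)],21); print(a.round(1).tolist())
l=a[0]-a[2]; r=a[1]-a[3]; print([np.degrees(np.arctan2(v[1],v[0])) for v in(l,r,l+r)])
M=rot(s); print((M.T@((a[0]+a[1])/2-s['eef_pos'])),(M.T@((a[4:].mean(0))-s['eef_pos'])))
```

```text
[[403.0, -135.4, 21.0], [427.0, -142.6, 21.0], [386.0, -195.9, 21.0], [410.0, -203.2, 21.0], [402.7, -165.2, 21.0], [412.6, -168.2, 21.0], [397.1, -179.9, 21.0], [407.8, -183.1, 21.0]]
[np.float64(74.33106265098426), np.float64(74.36250513475858), np.float64(74.34678451501775)]
[-15.95503854  80.40633199  -1.69907945] [-15.93336652  43.94157218  -1.05384581]
```

Request:
send_rows(
  rows="0.5 0.1 0 -0.1 -0.2;0.3 0.1 0 -0.1 -0.2;0 0.1 0 -0.1 -0.2;0 0.1 0 -0.1 -0.2;0 0.1 0 -0.1 -0.2;0 0.1 0 -0.1 -0.2;0 0.1 0 -0.1 -0.2",
  grip_force=60,
)

```text
time_s: 5.35
eef_pos: [392.0, -215.9, 3.5]
ee_rot: [0.7, 0.097, 0.7, -0.097]
force: [0.3, 0.1, -0.3]
grip_width: 0.0
```

Run:
```python
from h import *
plan([445,-150,205],np.radians(106.2))
```

```text
now [ 392.  -215.9    3.5] M [[-0.0, 0.273, 0.962], [0.0, 0.962, -0.273], [-1.0, 0.0, -0.0]] shift cm [-20.15   7.78   3.3 ]
yaw units -6.41
yaw units 29.59
```

Run:
```python
from h import *
s=ctrl.sense();print(s['grip_width'],s['force']);p=capture('wrist'); save(p,'w3')
```

```text
0.00017049333489101734 [ 0.25855007  0.09689482 -0.28674651]
```

View pics/w3.png

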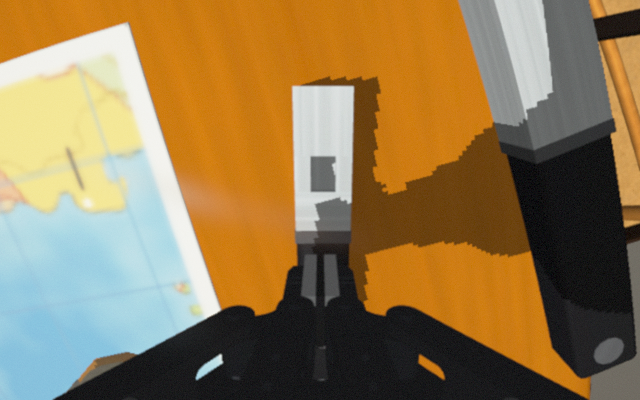

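Run:
```python
from h import *
p=capture('wrist'); m=np.linalg.inv(p['mount'])
for x in (5,0,-10,-19,-30,-40):
    c=m@np.array([x,0,0,1]); uv=cv2.projectPoints(c[:3].reshape(1,3),np.zeros(3),np.zeros(3),np.array(p['intrinsics'],float),np.array(p['dist'],float))[0].ravel(); print(x,uv.round(1),c[2].round(1))
    c=m@np.array([x,11,0,1]); uv=cv2.projectPoints(c[:3].reshape(1,3),np.zeros(3),np.zeros(3),np.array(p['intrinsics'],float),np.array(p['dist'],float))[0].ravel(); print('   +y11',uv.round(1))
print(np.array(p['intrinsics']).round(1).tolist())
for c in('scene','side'):
  q=capture(c); save(q,c+'3')
  if c=='side': cv2.imwrite('pics/s3.png',cv2.resize(cv2.cvtColor(q['pixels'],4)[110:210,270:390],None,fx=6,fy=6,interpolation=cv2.INTER_CUBIC))
```

```text
5 [320.5 246.5] 187.2
   +y11 [320.5 227.2]
0 [320.5 250.4] 182.5
   +y11 [320.5 230.7]
-10 [320.6 258.9] 172.9
   +y11 [320.6 238.2]
-19 [320.6 267.3] 164.3
   +y11 [320.6 245.8]
-30 [320.7 278.9] 153.8
   +y11 [320.7 256.1]
-40 [320.8 290.8] 144.3
   +y11 [320.8 266.8]
[[351.6, 0.0, 319.9], [0.0, 351.6, 206.2], [0.0, 0.0, 1.0]]
```

View pics/s3.png

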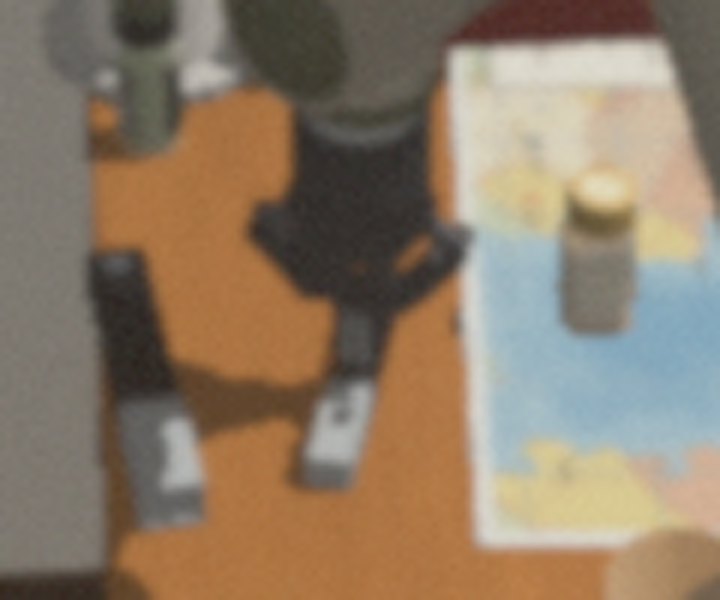

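Request:
send_rows(
  rows="0.5 0 0 -0.1 0;0.5 0 0 -0.1 0;0.5 0 0 -0.1 0;0.5 0.4 0 -0.1 0;0.5 0.8 0 -0.1 0;0.5 1.2 0 -0.1 0;0.5 1.2 0 -0.1 0",
)

```text
time_s: 6.25
eef_pos: [390.8, -215.3, -9.1]
ee_rot: [0.7, 0.098, 0.701, -0.097]
force: [0.5, -0.3, -0.7]
grip_width: 0.501
```

Run:
```python
from h import *
s=ctrl.sense();print(s['grip_width'],s['force']);p=capture('wrist'); save(p,'w4')
```

```text
0.5011701582109712 [ 0.52138624 -0.2681196  -0.73024151]
```

View pics/w4.png

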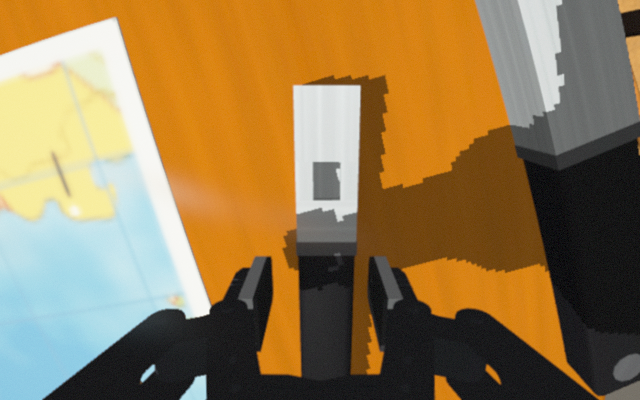

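Request:
send_rows(
  rows="0.5 0.4 0 0.2 0;0.5 0.7 0 0.2 0;0.5 0.9 0 0.2 0;0.5 0.9 0 0.2 0",
)

```text
time_s: 6.7
eef_pos: [392.9, -216.0, -17.8]
ee_rot: [0.7, 0.097, 0.701, -0.097]
force: [0.3, 0.2, -0.1]
grip_width: 0.499
```

Run:
```python
from h import *
s=ctrl.sense();print(s['grip_width'],s['force'],s['eef_pos']);
q=capture('scene');save(q,'sc5')
q=capture('side')
cv2.imwrite('pics/s5.png',cv2.resize(cv2.cvtColor(q['pixels'],4)[110:210,270:390],None,fx=6,fy=6,interpolation=cv2.INTER_CUBIC))
```

```text
0.4988795822260183 [ 0.25588061  0.2372906  -0.08476586] [ 392.88178944 -216.00993312  -17.79657634]
```

View pics/s5.png

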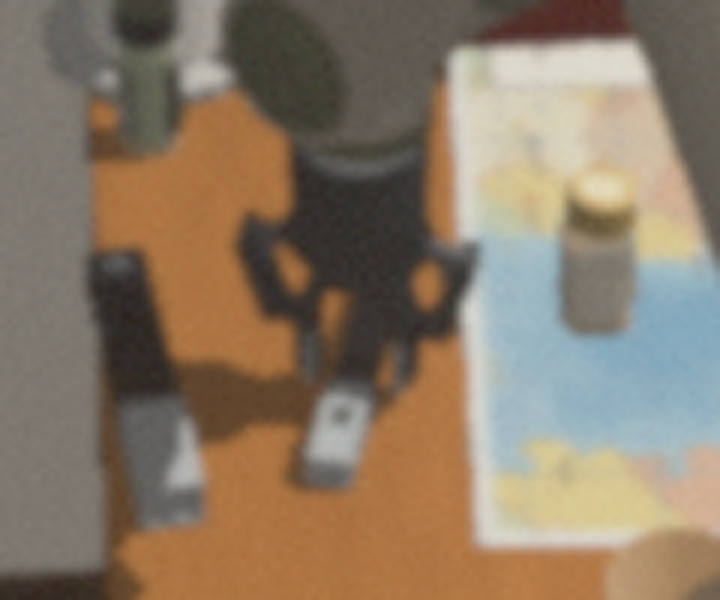

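Request:
send_rows(
  rows="0.4 0.3 0 0 0;0.4 0.3 0 0 0;0 0.3 0 0 0;0 0.3 0 0 0;0 0.3 0 0 0;0 0.3 0 0 0;0 0.3 0 0 0",
)

```text
time_s: 7.5
eef_pos: [393.1, -216.2, -20.3]
ee_rot: [0.7, 0.097, 0.7, -0.097]
force: [-1.5, 1.2, 6.7]
grip_width: 0.279
```

Run:
```python
from h import *
s=ctrl.sense();print(s['grip_width'],s['force'],s['eef_pos']);p=capture('wrist'); save(p,'w6')
plan([445,-150,180],np.radians(106.2))
```

```text
0.27915805974933916 [-1.52427818  1.19453743  6.66226219] [ 393.05265315 -216.21384867  -20.3205024 ]
now [ 393.1 -216.2  -20.3] M [[0.0, 0.273, 0.962], [-0.0, 0.962, -0.273], [-1.0, -0.0, 0.0]] shift cm [-20.03   7.78   3.19]
yaw units -6.4
yaw units 29.6
```

View pics/w6.png

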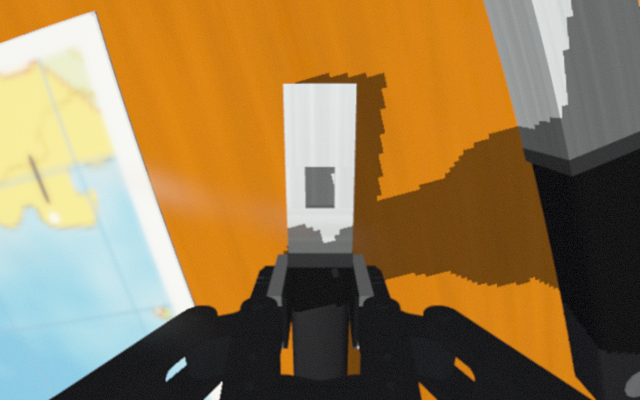

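Run:
```python
from h import *
plan([470,16,150],np.radians(106.2))
```

```text
now [ 393.1 -216.2  -20.3] M [[0.0, 0.273, 0.962], [-0.0, 0.962, -0.273], [-1.0, -0.0, 0.0]] shift cm [-17.03  24.44   1.07]
yaw units -6.4
yaw units 29.6
```

Request:
send_rows(
  rows="0 -2 0 0 0;0 -5 0 0 0;0 -9 0 0 0;0 -9 0 0 0",
)

```text
time_s: 7.95
eef_pos: [394.8, -217.8, 73.2]
ee_rot: [0.703, 0.096, 0.698, -0.099]
force: [-0.2, -0.4, -1.9]
grip_width: 0.276
```

Run:
```python
from h import *
import pickle
s=ctrl.sense();p=capture('wrist'); save(p,'w7')
print(s['grip_width'],s['force'],s['eef_pos'])
plan([470,16,150],np.radians(106.2))
```

```text
0.27587436366047774 [-0.22791171 -0.38745607 -1.94666141] [ 394.84764845 -217.77359978   73.1851966 ]
now [ 393.8 -216.9   70.9] M [[0.003, 0.273, 0.962], [-0.003, 0.962, -0.273], [-1.0, -0.002, 0.004]] shift cm [-7.95 24.47  1.01]
yaw units -6.4
yaw units 29.6
```

View pics/w7.png

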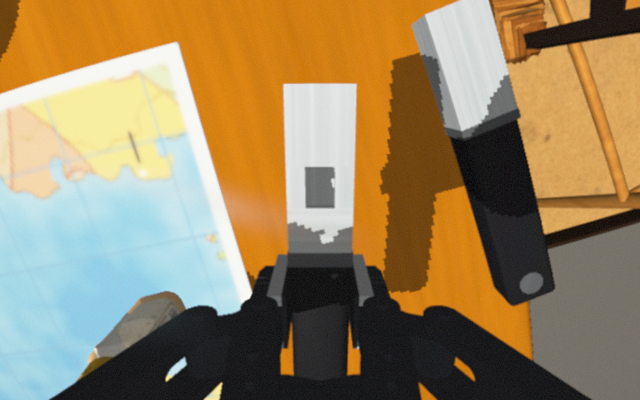

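Request:
send_rows(
  rows="0 -8 5 0.2 -1.2;0 -8 10 0.4 -2.6;0 -8 15 0.6 -4;0 -8 20 0.8 -5.4;0 -8 24.5 1 -6.4;0 -8 24.5 1 -6.4;0 -8 24.5 1 -6.4;0 -8 24.5 1 -6.4",
)

```text
time_s: 8.8
eef_pos: [468.9, 17.1, 148.0]
ee_rot: [0.699, -0.1, 0.701, 0.1]
force: [-0.4, -0.2, -0.7]
grip_width: 0.279
```

Run:
```python
from h import *
import pickle
s=ctrl.sense();p=capture('wrist'); save(p,'w8'); pickle.dump(s,open('w8.pkl','wb'))
print(s['grip_width'],s['force'],s['eef_pos'],np.round(s['dq'],3))
for t in ['pan','stub_line','button','handle_mouth','handle']:
    for f in (nets.spot_point,nets.boxes_of):
      try: print(t,f.__name__,[(np.round(d['location'],1).tolist(),round(d['confidence'],2)) for d in f(p,t)][:3])
      except Exception as e: print(t,e)
```

```text
0.27876114499013854 [-0.42527382 -0.19073089 -0.68679545] [468.86699376  17.07666145 148.03741231] [-0.031 -0.011  0.003 -0.001  0.004 -0.001]
pan call []
pan call [([480.0, 139.8, 54.3], 0.71)]
stub_line call []
stub_line call [([477.5, 140.6, 53.5], 0.93)]
button it knows: handle, handle_mouth, pan, spice_jar, stub_line, tin, wide_handle
button call [([483.0, 115.0, 59.4], 0.58)]
handle_mouth call [([443.1, 95.1, 180.0], 0.61)]
handle_mouth call [([456.1, 46.3, 192.6], 0.56)]
handle call [([470.4, 13.4, 169.4], 0.95)]
handle call [([459.1, 47.9, 193.9], 0.73)]
```

View pics/w8.png

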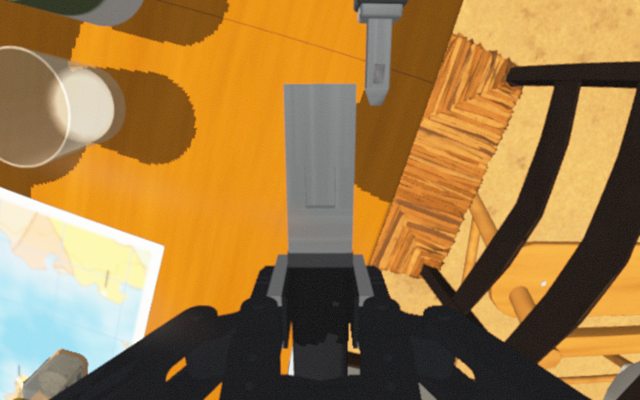

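Run:
```python
from h import *
im=cv2.imread('pics/w8.png'); cv2.imwrite('pics/w8c.png',cv2.resize(im[0:115,335:425],None,fx=5,fy=5,interpolation=cv2.INTER_CUBIC))
```

```text
(no output)
```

View pics/w8c.png

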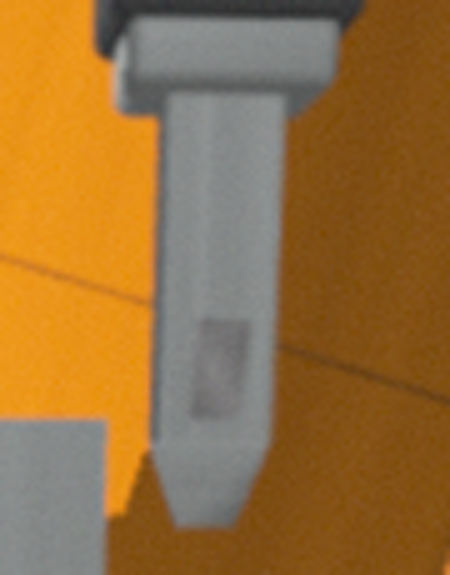

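Run:
```python
from h import *
import pickle
s=pickle.load(open('w8.pkl','rb')); p=capture('wrist')
g=lambda uv,z: wpix(s,p['mount'],p['intrinsics'],p['dist'],[(u/5+335-.4,v/5-.4) for u,v in uv],z)
a=g([(168,100),(157,440),(286,100),(272,440)],54); t=g([(178,525),(238,525)],50); b=g([(205,320),(250,320),(193,415),(240,415)],54)
print(a.round(1).tolist(),np.linalg.norm(a[0]-a[2]),np.linalg.norm(a[1]-a[3]))
for v in (a[0]-a[1],a[2]-a[3],a[0]+a[2]-a[1]-a[3],a[0]/2+a[2]/2-t.mean(0)): print(np.degrees(np.arctan2(v[1],v[0])))
print('tip',t.mean(0),'top mid',(a[0]+a[2])/2,'low mid',(a[1]+a[3])/2,'len tip-low',np.linalg.norm((t.mean(0)-(a[1]+a[3])/2)[:2]))
print('collar est',g([(226,87)],54),'len', g([(226,87)],54)-t.mean(0))
print('btn',b.round(1).tolist())
# mouth of held handle: top surface z
c=wpix(s,p['mount'],p['intrinsics'],p['dist'],[(285,84.5),(355.5,84.5),(288,240),(353,240)],s['eef_pos'][2]+20.3+21); print(c.round(1).tolist()); v=c[0]+c[1]-c[2]-c[3]; print(np.degrees(np.arctan2(v[1],v[0])))
M=rot(s); print('tool heading',np.degrees(np.arctan2(M[1,1],M[0,1])), 'mouth tool', M.T@((c[0]+c[1])/2-s['eef_pos']), 'tip tool', M.T@(t.mean(0)-s['eef_pos']))
for c in('scene','side'):
  q=capture(c)
  for t in ['pan','stub_line','button']:
    try: print(t,[(np.round(d['location'],1).tolist(),round(d['confidence'],2)) for d in nets.spot_point(q,t)][:2])
    except Exception as e: pass
```

```text
[[464.4, 149.4, 54.0], [476.8, 106.2, 54.0], [479.9, 154.1, 54.0], [492.5, 110.9, 54.0]] 16.181224488725995 16.426234945775935
105.96896754586966
106.28183811480702
106.1255433240181
106.28157971240402
tip [488.10787524  97.15670362  50.        ] top mid [472.15160898 151.78807175  54.        ] low mid [484.6637593  108.51113216  54.        ] len tip-low 11.86528475020694
collar est [[471.49382847 153.31811909  54.        ]] len [[-16.61404677  56.16141547   4.        ]]
btn [[478.2, 123.5, 54.0], [484.3, 125.4, 54.0], [480.6, 110.9, 54.0], [487.1, 112.8, 54.0]]
[[434.9, 91.1, 189.3], [458.1, 97.9, 189.3], [450.5, 35.9, 189.3], [474.7, 43.0, 189.3]]
106.30328276351997
tool heading 106.22975356549395 mouth tool [-41.21677795  80.63712338   0.0960822 ] tip tool [98.01402039 71.40945228 41.0889379 ]
pan [([443.2, 259.0, -1.0], 0.83)]
stub_line [([474.5, 148.6, 46.4], 0.93), ([381.7, 438.4, 2.3], 0.55)]
pan [([440.6, 255.8, 1.9], 0.66)]
stub_line [([476.5, 148.1, 49.9], 0.87)]
```

Request:
send_rows(
  rows="0 0 -3 1 0;0 0 -3 4.1 0;0 3 -3 4.1 0;0 6 -3 4.1 0;0 9 -3 4.1 0;0 11 -3 4.1 0;0 12.5 -3 4.1 0;0 13 -3 4.1 0;0 13 -3 4.1 0;0 13 -3 4.1 0",
)

```text
time_s: 10.65
eef_pos: [517.7, -0.7, 20.3]
ee_rot: [0.701, -0.1, 0.7, 0.099]
force: [0.6, 0.2, -1.6]
grip_width: 0.274
```

Run:
```python
from h import *
import pickle
s=ctrl.sense();p=capture('wrist'); save(p,'w9'); pickle.dump(s,open('w9.pkl','wb'))
print(s['time_s'],s['grip_width'],s['force'],s['eef_pos'],np.round(s['dq'],3))
im=cv2.imread('pics/w9.png'); cv2.imwrite('pics/w9c.png',cv2.resize(im[0:115,265:375],None,fx=5,fy=5,interpolation=cv2.INTER_CUBIC))
M=rot(s); print('tool heading',np.degrees(np.arctan2(M[1,1],M[0,1])),'tip tool', M.T@(np.array([488.1,97.16,48])-s['eef_pos']))
q=capture('side');cv2.imwrite('pics/s9.png',cv2.resize(cv2.cvtColor(q['pixels'],4)[190:310,250:400],None,fx=5,fy=5,interpolation=cv2.INTER_CUBIC))
```

```text
10.65 0.27418046143908065 [ 0.56894219  0.24314474 -1.61273636] [517.70528965  -0.67748954  20.28106655] [ 0.    -0.005 -0.001 -0.002 -0.002  0.   ]
tool heading 106.17277648851146 tip tool [-27.78733978 102.19356893  -1.15109668]
```

View pics/w9c.png

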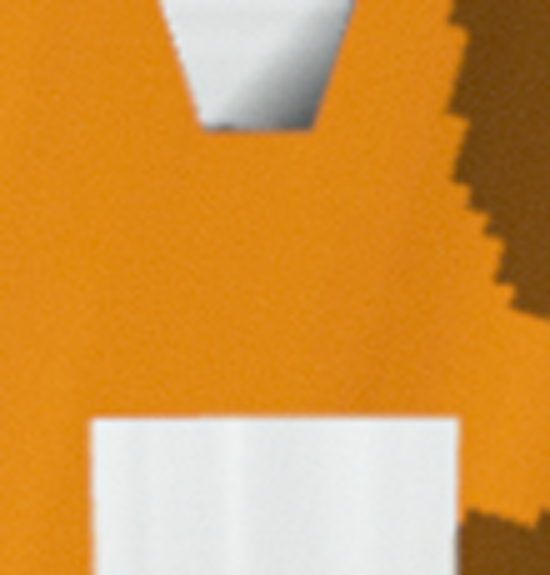

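View pics/s9.png

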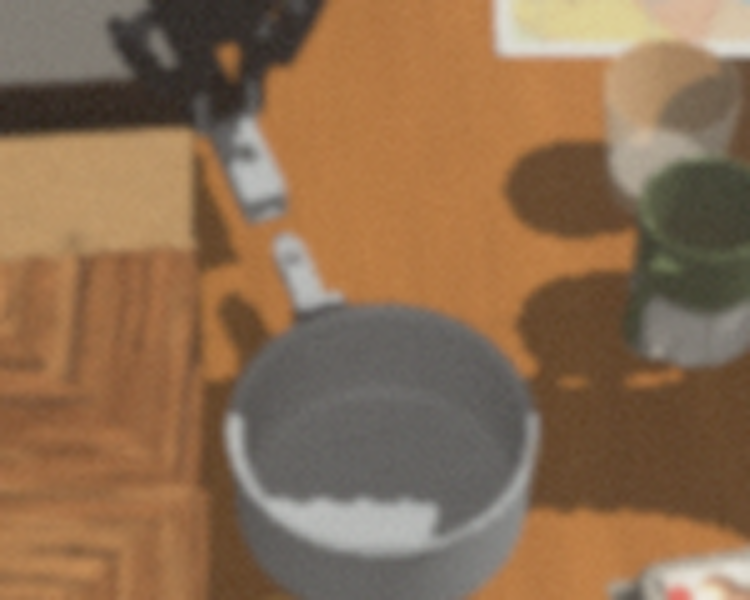

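Request:
send_rows(
  rows="0 0.3 0 -0.12 0;0 0.3 0.5 -0.12 0;0 0.3 1 -0.12 0;0 0.3 1.4 -0.12 0;0 0.3 1.4 -0.12 0;0 0.3 1.4 -0.12 0",
)

```text
time_s: 11.35
eef_pos: [512.2, 12.7, 16.6]
ee_rot: [0.7, -0.1, 0.7, 0.1]
force: [-0.9, 0.0, -1.5]
grip_width: 0.272
```

```bash
cat >> h.py <<'E'
def st(tip=(488.1,97.16,48)):
    s=ctrl.sense(); M=rot(s)
    print('t',s['time_s'],'grip',round(s['grip_width'],4),'pos',np.round(s['eef_pos'],1),'F tool',np.round(M.T@s['force'],1),'Tq tool',np.round(M.T@s['wrist_torque'],2),'head',round(np.degrees(np.arctan2(M[1,1],M[0,1])),2))
    v=M.T@(np.array(tip)-s['eef_pos']); print('tip rel mouth-axis (tool xyz)',np.round(v-[-30.8,80.6,0.1],2))
E
python3 - <<'E'
from h import *
st();p=capture('wrist'); save(p,'w10');st()
im=cv2.imread('pics/w10.png'); cv2.imwrite('pics/w10c.png',cv2.resize(im[0:115,265:375],None,fx=5,fy=5,interpolation=cv2.INTER_CUBIC))
E
```

```text
t 11.35 grip 0.2723 pos [512.2  12.7  16.6] F tool [ 1.5  0.3 -0.9] Tq tool [0.04 0.04 0.02] head 106.19
tip rel mouth-axis (tool xyz) [-0.65  7.25  0.34]
t 11.4 grip 0.2766 pos [512.2  12.5  16.5] F tool [ 1.1 -0.3 -0.1] Tq tool [-0.02 -0.01  0.  ] head 106.18
tip rel mouth-axis (tool xyz) [-0.68  7.38  0.34]
```

View pics/w10c.png

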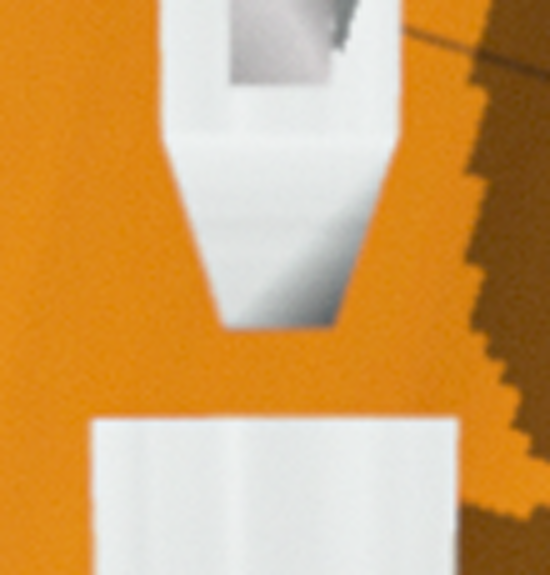

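Request:
send_rows(
  rows="0 -0.05 0.2 0.03 0;0 -0.05 0.5 0.03 0;0 -0.05 0.8 0.03 0;0 -0.05 1.1 0.03 0;0 -0.05 1.4 0.03 0;0 -0.05 1.4 0.03 0",
)

```text
time_s: 12.0
eef_pos: [508.4, 26.5, 17.0]
ee_rot: [0.7, -0.1, 0.7, 0.1]
force: [0.7, -0.2, -1.0]
grip_width: 0.277
```

Run:
```python
from h import *
st()
```

```text
t 12.0 grip 0.2773 pos [508.4  26.5  17. ] F tool [ 1.  -0.4  0.6] Tq tool [-0.05  0.03 -0.04] head 106.2
tip rel mouth-axis (tool xyz) [-0.21 -7.06  0.15]
```

Request:
send_rows(
  rows="0 0 0.2 0 0;0 0 0.4 0 0;0 0 0.6 0 0;0 0 0.7 0 0;0 0 0.7 0 0",
)

```text
time_s: 12.5
eef_pos: [506.5, 32.9, 17.0]
ee_rot: [0.7, -0.1, 0.7, 0.1]
force: [1.1, -0.3, -1.4]
grip_width: 0.279
```

Run:
```python
from h import *
st();p=capture('wrist'); save(p,'w11')
im=cv2.imread('pics/w11.png'); cv2.imwrite('pics/w11c.png',cv2.resize(im[0:115,265:375],None,fx=5,fy=5,interpolation=cv2.INTER_CUBIC))
```

```text
t 12.5 grip 0.2789 pos [506.5  32.9  17. ] F tool [ 1.4 -0.6  1. ] Tq tool [-0.03  0.08  0.  ] head 106.18
tip rel mouth-axis (tool xyz) [ -0.2  -13.75   0.09]
```

View pics/w11c.png

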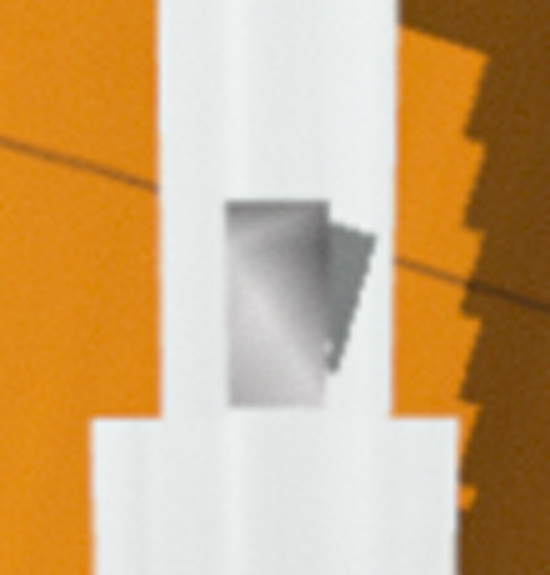

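Request:
send_rows(
  rows="0 0 0.2 0.01 0;0 0 0.4 0.01 0;0 0 0.6 0.01 0;0 0 0.8 0.01 0;0 0 0.8 0.01 0",
)

```text
time_s: 13.05
eef_pos: [504.6, 40.8, 17.2]
ee_rot: [0.7, -0.099, 0.7, 0.1]
force: [-0.3, -0.8, 1.3]
grip_width: 0.28
```

Run:
```python
from h import *
st()
```

```text
t 13.05 grip 0.2799 pos [504.6  40.8  17.2] F tool [-1.3 -0.7 -0.5] Tq tool [ 0.05 -0.06  0.11] head 106.17
tip rel mouth-axis (tool xyz) [ 2.000e-02 -2.185e+01 -2.200e-01]
```

Request:
send_rows(
  rows="0 0 0.2 0.02 0;0 0 0.4 0.02 0;0 0 0.6 0.02 0;0 0 0.8 0.02 0;0 0 0.8 0.02 0",
)

```text
time_s: 13.55
eef_pos: [502.2, 48.7, 17.0]
ee_rot: [0.7, -0.099, 0.7, 0.1]
force: [-0.2, 0.7, 2.1]
grip_width: 0.274
```

Run:
```python
from h import *
st();p=capture('wrist'); save(p,'w12')
im=cv2.imread('pics/w12.png'); cv2.imwrite('pics/w12c.png',cv2.resize(im[0:220,265:375],None,fx=2.7,fy=2.7,interpolation=cv2.INTER_CUBIC))
```

```text
t 13.55 grip 0.2739 pos [502.2  48.7  17. ] F tool [-2.1  0.8 -0. ] Tq tool [-0.01 -0.02  0.44] head 106.18
tip rel mouth-axis (tool xyz) [ -0.2  -30.16  -0.13]
```

View pics/w12c.png

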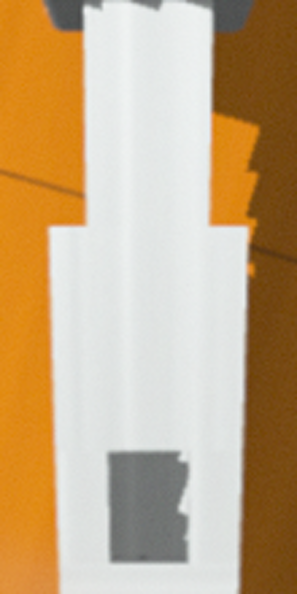

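Request:
send_rows(
  rows="0 0 0.25 0.01 0;0 0 0.5 0.01 0;0 0 0.75 0.01 0;0 0 1 0.01 0;0 0 1.25 0.01 0;0 0 1.5 0.01 0;0 0 1.7 0.01 0;0 0 1.9 0.01 0;0 0 1.9 0.01 0",
)

```text
time_s: 14.5
eef_pos: [497.1, 66.9, 17.0]
ee_rot: [0.7, -0.099, 0.7, 0.1]
force: [-0.8, 0.9, 1.9]
grip_width: 0.275
```

Run:
```python
from h import *
st();p=capture('wrist'); save(p,'w13')
im=cv2.imread('pics/w13.png'); cv2.imwrite('pics/w13c.png',cv2.resize(im[0:220,265:375],None,fx=2.7,fy=2.7,interpolation=cv2.INTER_CUBIC))
```

```text
t 14.5 grip 0.2755 pos [497.1  66.9  17. ] F tool [-1.9  1.1 -0.5] Tq tool [ 0.   -0.06  0.42] head 106.18
tip rel mouth-axis (tool xyz) [ -0.22 -49.03  -0.27]
```

View pics/w13c.png

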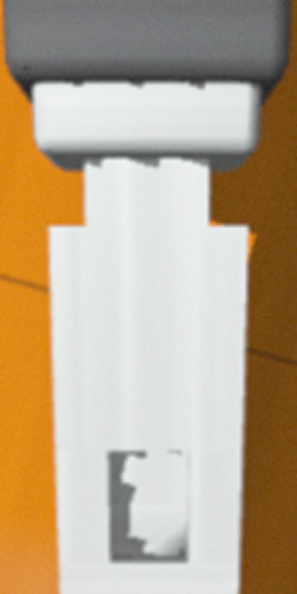

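Request:
send_rows(
  rows="0 0 0.2 0.02 0;0 0 0.4 0.02 0;0 0 0.55 0.02 0;0 0 0.6 0.02 0;0 0 0.6 0.02 0",
)

```text
time_s: 15.05
eef_pos: [495.7, 72.5, 17.0]
ee_rot: [0.7, -0.099, 0.7, 0.1]
force: [0.1, -0.2, 2.4]
grip_width: 0.273
```

Run:
```python
from h import *
st();p=capture('wrist'); save(p,'w14')
im=cv2.imread('pics/w14.png'); cv2.imwrite('pics/w14c.png',cv2.resize(im[0:220,265:375],None,fx=2.7,fy=2.7,interpolation=cv2.INTER_CUBIC))
```

```text
t 15.05 grip 0.2734 pos [495.7  72.5  17. ] F tool [-2.4 -0.2  0. ] Tq tool [ 0.04 -0.    0.18] head 106.17
tip rel mouth-axis (tool xyz) [ -0.2  -54.78  -0.51]
```

View pics/w14c.png

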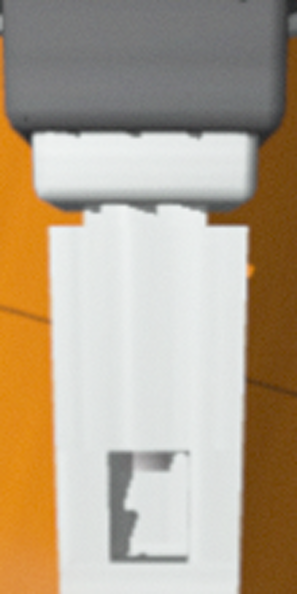

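Request:
send_rows(
  rows="0 0 0.1 0.04 0;0 0 0.15 0.04 0;0 0 0.2 0.04 0;0 0 0.2 0.04 0",
)

```text
time_s: 15.5
eef_pos: [495.2, 74.5, 16.7]
ee_rot: [0.7, -0.099, 0.7, 0.1]
force: [0.3, 0.6, -1.3]
grip_width: 0.278
```

Run:
```python
from h import *
st();p=capture('wrist'); save(p,'w15')
im=cv2.imread('pics/w15.png'); cv2.imwrite('pics/w15c.png',cv2.resize(im[0:220,265:375],None,fx=2.7,fy=2.7,interpolation=cv2.INTER_CUBIC))
```

```text
t 15.5 grip 0.2784 pos [495.2  74.5  16.7] F tool [1.3 0.5 0.4] Tq tool [-0.01 -0.02 -0.01] head 106.18
tip rel mouth-axis (tool xyz) [ -0.49 -56.84  -0.64]
```

View pics/w15c.png

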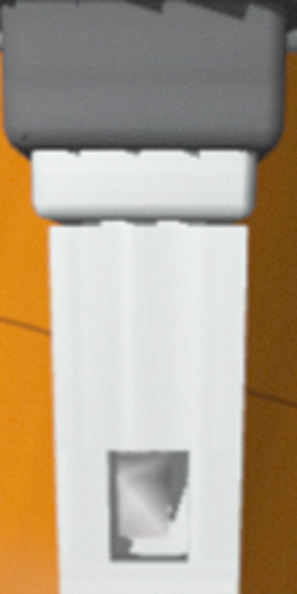

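Request:
send_rows(
  rows="0 0 0.03 0.02 0;0 0 0.06 0.04 0;0 0 0.06 0.04 0;0 0 0.06 0.04 0",
)

```text
time_s: 15.95
eef_pos: [495.5, 75.0, 16.9]
ee_rot: [0.7, -0.1, 0.7, 0.099]
force: [-1.1, -1.2, -2.6]
grip_width: 0.272
```

Run:
```python
from h import *
st()
```

```text
t 15.95 grip 0.272 pos [495.5  75.   16.9] F tool [ 2.6 -0.8 -1.4] Tq tool [-0.09  0.34 -0.09] head 106.18
tip rel mouth-axis (tool xyz) [ -0.34 -57.26  -1.06]
```

Request:
send_rows(
  rows="0.3 0 0 -0.03 0;0.35 0 0 -0.03 0;0.5 0 0 -0.03 0;0.5 0 0 -0.03 0;0.5 0 0 -0.03 0",
)

```text
time_s: 16.45
eef_pos: [495.6, 75.0, 17.1]
ee_rot: [0.7, -0.099, 0.7, 0.099]
force: [-0.3, -0.5, -0.2]
grip_width: 0.498
```

Run:
```python
from h import *
st();p=capture('wrist'); save(p,'w16')
```

```text
t 16.45 grip 0.4982 pos [495.6  75.   17.1] F tool [ 0.2 -0.4 -0.4] Tq tool [-0.03  0.03  0.02] head 106.17
tip rel mouth-axis (tool xyz) [ -0.14 -57.22  -1.09]
```

View pics/w16.png

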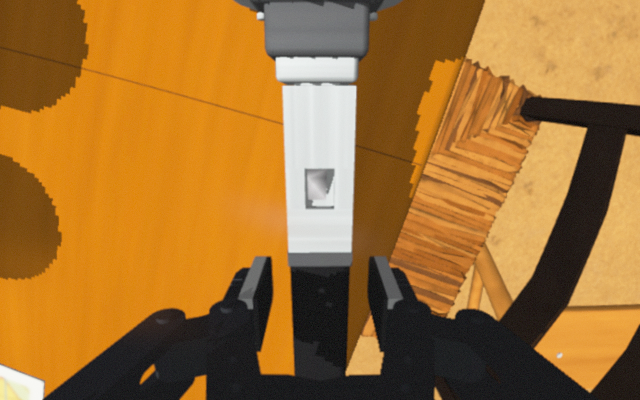

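The fingers are clear of the handle on both sides, and the button shows in the hole at about (320,186). Next I lift straight up.

Request:
send_rows(
  rows="0.5 -1 0 0 0;0.5 -3 0 0 0;0.5 -6 0 0 0;0.5 -10 0 0 0;0.5 -14 0 0 0;0.5 -14 0 0 0;0.5 -14 0 0 0;0.5 -14 0 0 0",
)

```text
time_s: 17.3
eef_pos: [494.8, 75.0, 156.1]
ee_rot: [0.699, -0.099, 0.701, 0.1]
force: [-0.0, -1.2, 0.0]
grip_width: 0.505
```

Run:
```python
from h import *
st();s=ctrl.sense();p=capture('wrist'); save(p,'w17')
im=cv2.imread('pics/w17.png'); cv2.imwrite('pics/w17c.png',cv2.resize(im[0:260,240:400],None,fx=2.3,fy=2.3,interpolation=cv2.INTER_CUBIC))
for t in ['handle','handle_mouth']: print(t,[(np.round(d['location'],1).tolist(),round(d['confidence'],2)) for d in nets.spot_point(p,t)][:2])
for c in('scene','side'):
  q=capture(c); save(q,c+'17')
  for t in ['handle','handle_mouth','wide_handle','tin','spice_jar','pan']: print(c,t,[(np.round(d['location']).tolist(),round(d['confidence'],2)) for d in nets.spot_point(q,t)][:2])
print(ctrl.sense()['force'],ctrl.sense()['time_s'])
```

```text
t 17.3 grip 0.5054 pos [494.8  75.  156.1] F tool [-0.  -1.1 -0.4] Tq tool [-0.   -0.07  0.05] head 106.17
tip rel mouth-axis (tool xyz) [138.92 -57.53  -0.19]
handle [([496.6, 71.9, 35.8], 0.67)]
handle_mouth [([467.0, 151.4, 51.5], 0.7)]
scene handle [([495.0, 67.0, 36.0], 0.67), ([473.0, 148.0, 47.0], 0.29)]
scene handle_mouth [([478.0, 151.0, 53.0], 0.78)]
scene wide_handle [([514.0, -220.0, 0.0], 0.65)]
scene tin [([380.0, 439.0, 3.0], 0.92), ([500.0, -454.0, -2.0], 0.69)]
scene spice_jar [([504.0, -453.0, -3.0], 0.72)]
scene pan [([442.0, 255.0, 1.0], 0.92), ([474.0, 148.0, 46.0], 0.31)]
side handle []
side handle_mouth [([472.0, 156.0, 47.0], 0.94)]
side wide_handle [([513.0, -216.0, 2.0], 0.6)]
side tin [([381.0, 438.0, 1.0], 0.73)]
side spice_jar []
side pan [([442.0, 258.0, 2.0], 0.84)]
[-0.20126214  0.41510842  0.39968941] 18.15
```

View pics/w17c.png

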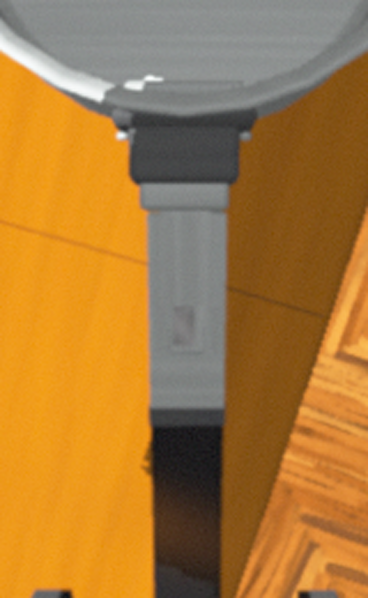

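View pics/side17.png

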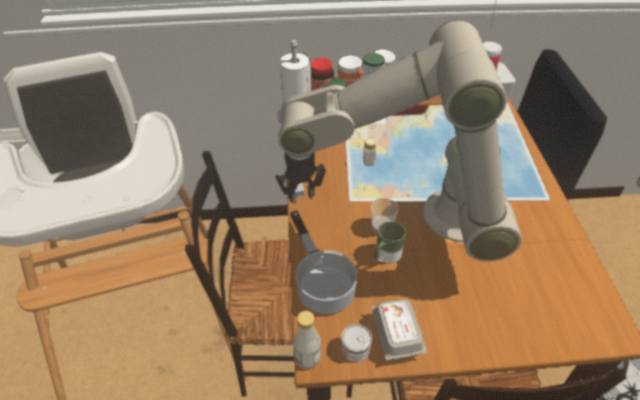

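```bash
python3 -c "
from h import *
print(workorder.finish_job())"
```

```text
the job is handed in; nothing more can be done
None
```

I picked up the slim handle, slid it onto the stub up to the collar, released it and lifted clear. I then handed the job in at about 18 s of the 48 s allowed; no verdict is reported.

**What the last checks showed**
- **Seating:** The tip measured about 57 mm inside the tube, of the 58 mm to the collar. The final wrist picture shows the mouth at the collar's face.
- **Button:** It filled the hole in the last close picture. The roughly 2 N upward force on the tool disappeared at that moment, which fits the button popping up. I did not tug the handle to test the lock.
- **Push force:** No more than about 3 N showed at the wrist in the readings taken between moves.
- **Release:** The fingers opened clear of the handle and the force returned to about zero.
- **Other things:** The networks placed the wide handle, tin and spice jar within about 4 mm of where they started. The side view missed the jar at the end, so its position comes from the scene view alone.

**What disagreed**
- **First grasp:** It closed on nothing above the handle. The fingertips sit about 26 mm behind the reported TCP, so I regrasped lower with the reported z at about -20 mm.
- **Handle position:** Two networks put the final handle origin at different points along the stub, but both lie within the allowed range. The side view did not find the handle itself, only its mouth.

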